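Find the jar cover that rocks and press it home

ROBOT

A 7-joint arm with a two-finger parallel gripper is mounted at the origin on a cart in front of the work surface, level with it; the furniture and walls round the work are solid. World frame = base frame: x ahead of the robot, y to its left, z up, the work surface at z = 0. Lengths are in m, angles in rad, forces in N, time in s.
With the tool pointing down it reaches from about 0.35 to 0.9 m from the base axis. Payload 7.2 kg.
Tool frame: the origin (TCP) lies at the very end of the fingers, on their centre line; the grasp point (between the pads) lies 19 mm behind it; z points along the fingers, x is the direction in which the jaws open and shut, and the axes are right-handed (so a half turn about z gives the same grasp; the last joint's range is limited). The gripper opens to 85 mm and grips with 20 to 120 N. Pads are 22 mm wide; open, the fingers measure 114 mm over their backs; the gripper's body (76 mm by 85 mm) begins 54 mm behind the grasp point. The pads swing forward as they close: fully open they stand 13 mm farther back than shut.
Start: joints at [1.099, 0.411, -0.013, 1.596, 0.006, 1.134, -0.082], TCP at [0.246, -0.575, 0.196] pointing down, gripper open.
Joint ranges: [-2.95, 2.95], [-0.29, 1.99], [-1.47, 1.44], [0.14, 2.54], [-1.03, 4.17], [0.13, 1.85], [-2.86, 2.86]. Speed limits (rad/s): [2.39, 2.39, 3.01, 3.01, 3.14, 3.14, 3.14].

INTERFACE

Orientations are given as a unit quaternion [x, y, z, w].
In Python, from workcell import get_obs, camera, calibration, finish_job gives the robot as it stands.
- The arm moves only by the tool move_arm, never from a script. Its argument "increments" is text: rows parted by semicolons, each of 5 numbers parted by spaces: the finger opening in cm, from 0 to 8.54, then the shift along the tool's x, y, z in cm, then the turn about the tool's z in rad. In form: jaw dx dy dz spin; .... A call has 1 to 20 rows; each row is the pose to reach, as a shift and turn from the pose commanded when the call began, along the tool's axes at that moment; what a row does not reach only later rows make up. A row lasts 1/10 s, in which the tool goes at most 50 mm and 8.59 degrees, less where a joint would pass 70% of its speed; a pose out of reach is approached as far as the arm can. A call with a gripper value outside its range is refused whole. The fingers move at their own pace and stop on an object; the grip force is fixed at half the most. Time passes only in rows, so rows that repeat a pose let the fingers close. It gives the time, the measured TCP pose, the force and the opening at its end, in the units of the state.
- get_obs(): the state, without advancing time (a new reading comes with each control period).
- camera(name): name is "scene" or "top" or "wrist"; returns the picture (400x640x3 uint8, blue, green, red); there is no depth.
- calibration(name): a dict with "vfov" (degrees; the focal length in pixels is half the picture's height over the tangent of half this angle, whatever the lens; pixels are square), "cx", "cy" (the principal point, pixels), "cam_to_world" (4x4, takes a point from camera to world coordinates). Camera axes: x right, y up, looking along -z (the intrinsics and any distortion apply to the point x, -y, -z); pixel columns grow to the right and rows downward; lengths in m; the calibration is good to about 2 mm. A picture is of the moment at which its call begins: read the wrist's pose just before it. calibration takes no time and is no camera call; for the wrist camera it gives the pose at the moment of the call.
- finish_job(): hands the job in, once; it reports no verdict.
The state is a dict: "time_s": time; "q": joint angles; "joint_velocities": joint speeds; "tau": joint torques, N m; "position": TCP position; "eef_rot": TCP orientation; "ft_force": force on the tool from outside, world axes, zero at the start; "moment": the same for the moment, N m; "width": finger opening in m.
Only numpy, scipy, OpenCV 4.12 (cv2) and the standard library are available. Lean on these libraries where they do the work, as an engineer would, in place of code of your own. Each camera call takes 0.05 s, during which the arm holds its last target.

TASK

The gasket cover of one of the four storage jars is not home, though all four look alike: press gently with the fingertips near the edge of one cover after another until you find the one that rocks, then press that cover down at its middle until it is fully home and no longer rocks. Only touch and press: leave the jars standing where they are, lift nothing, do not press hard enough to crack a cover, leave the other things on the worktop alone, and finish with the hand clear.

Things in the scene. Friction and masses are not known exactly. Their poses are not given: they have to be found in the camera images.
- jar_1: one of four look-alike white ceramic storage jars with a blue band: straight round, 80 mm across, loose on the worktop, 0.9 kg; about 90 to 100 mm tall without the cover (hand-made, they differ by a few mm, so the height of a cover says nothing about whether it is home). Origin: centre of its underside, z up
- cover_1_top (a point): middle of the flat top of the wooden cover of jar_1: a pale disc 86 mm across, 26 mm high, thin dark ring 70 mm across inlaid on top; 108 to 114 mm above the worktop; z axis = the cover's normal. A cover that is home is firm wherever pressed. The loose one looks the same and stands level, but pressed with about 4 N 30 mm out from its middle, on any side, it tilts by about 0.2 rad and sinks 3 to 6 mm under the finger; let go, it springs level
- cover_1 (a joint): how far the cover of jar_1 has been pushed down from where it was found, m; 0 at the start for every cover, loose or not. The loose cover, pressed near its middle with 10 to 15 N, slides down 8 mm on its gasket, meets the rim (0.008 = home) and stays there, firm; one that was home stays near 0. Only pressing tells which is loose. Over 45 N a cover may crack
- jar_2: one of four look-alike white ceramic storage jars with a blue band: straight round, 80 mm across, loose on the worktop, 0.9 kg; about 90 to 100 mm tall without the cover (hand-made, they differ by a few mm, so the height of a cover says nothing about whether it is home). Origin: centre of its underside, z up
- cover_2_top (a point): middle of the flat top of the wooden cover of jar_2: a pale disc 86 mm across, 26 mm high, thin dark ring 70 mm across inlaid on top; 108 to 114 mm above the worktop; z axis = the cover's normal. A cover that is home is firm wherever pressed. The loose one looks the same and stands level, but pressed with about 4 N 30 mm out from its middle, on any side, it tilts by about 0.2 rad and sinks 3 to 6 mm under the finger; let go, it springs level
- cover_2 (a joint): how far the cover of jar_2 has been pushed down from where it was found, m; 0 at the start for every cover, loose or not. The loose cover, pressed near its middle with 10 to 15 N, slides down 8 mm on its gasket, meets the rim (0.008 = home) and stays there, firm; one that was home stays near 0. Only pressing tells which is loose. Over 45 N a cover may crack
- jar_3: one of four look-alike white ceramic storage jars with a blue band: straight round, 80 mm across, loose on the worktop, 0.9 kg; about 90 to 100 mm tall without the cover (hand-made, they differ by a few mm, so the height of a cover says nothing about whether it is home). Origin: centre of its underside, z up
- cover_3_top (a point): middle of the flat top of the wooden cover of jar_3: a pale disc 86 mm across, 26 mm high, thin dark ring 70 mm across inlaid on top; 108 to 114 mm above the worktop; z axis = the cover's normal. A cover that is home is firm wherever pressed. The loose one looks the same and stands level, but pressed with about 4 N 30 mm out from its middle, on any side, it tilts by about 0.2 rad and sinks 3 to 6 mm under the finger; let go, it springs level
- cover_3 (a joint): how far the cover of jar_3 has been pushed down from where it was found, m; 0 at the start for every cover, loose or not. The loose cover, pressed near its middle with 10 to 15 N, slides down 8 mm on its gasket, meets the rim (0.008 = home) and stays there, firm; one that was home stays near 0. Only pressing tells which is loose. Over 45 N a cover may crack
- jar_4: one of four look-alike white ceramic storage jars with a blue band: straight round, 80 mm across, loose on the worktop, 0.9 kg; about 90 to 100 mm tall without the cover (hand-made, they differ by a few mm, so the height of a cover says nothing about whether it is home). Origin: centre of its underside, z up
- cover_4_top (a point): middle of the flat top of the wooden cover of jar_4: a pale disc 86 mm across, 26 mm high, thin dark ring 70 mm across inlaid on top; 108 to 114 mm above the worktop; z axis = the cover's normal. A cover that is home is firm wherever pressed. The loose one looks the same and stands level, but pressed with about 4 N 30 mm out from its middle, on any side, it tilts by about 0.2 rad and sinks 3 to 6 mm under the finger; let go, it springs level
- cover_4 (a joint): how far the cover of jar_4 has been pushed down from where it was found, m; 0 at the start for every cover, loose or not. The loose cover, pressed near its middle with 10 to 15 N, slides down 8 mm on its gasket, meets the rim (0.008 = home) and stays there, firm; one that was home stays near 0. Only pressing tells which is loose. Over 45 N a cover may crack
- tin: small blue food tin, 57 mm across, 72 mm tall, bystander; origin at the centre of its underside
- timer: green and white round kitchen timer, 62 mm across, 40 mm tall, bystander; origin at the centre of its underside
- spoon: steel teaspoon lying flat, 132 mm long, 9 mm high, bystander; origin at its middle, underside
- grinder: pepper grinder, 55 mm across, 149 mm tall, bystander; origin at the centre of its underside

How it is judged:
By the outcome, as a careful person would: the job done as asked, in the order asked, and still so for the second after the job is handed in, with the robot touching nothing.
It also fails if it takes over 48 s, if anything falls off the work surface, if the arm or the gripper's body presses on something with over 40 N, if the wrist force passes 120 N, or if a joint passes its speed limit or range.

## Working session

There is one attempt and no reset: what is moved stays moved. The work goes in short steps, Python scripts to look and compute and a tool call to move; the robot and the scene stay as the last step left them, time stands still between calls to the robot, and variables do not carry over. Pictures are saved under pics/ and viewed, and the job is handed in when it is done.

Besides the shell and the picture viewer there is one more tool, called after "Request:" as a command line: name --argument value ..., lists and objects as JSON in quotes. move_arm: Moves the arm, as the interface text tells. Its arguments: {"type":"object","properties":{"increments":{"type":"string"}},"required":["increments"]}

```bash
mkdir -p pics; ls
python3 - <<'E'
from workcell import *
import cv2,json
o=get_obs();print(o)
for n in ("scene","top","wrist"):
    c=calibration(n);print(n,c)
    cv2.imwrite(f"pics/{n}0.png",camera(n))
E
```

```text
pics
{'time_s': 0.0, 'q': array([ 1.09881667,  0.41190852, -0.0127301 ,  1.59704312,  0.00564637,
        1.13428913, -0.08223222]), 'joint_velocities': array([-6.67661983e-04, -1.59155284e-04,  1.55721108e-03, -5.42672976e-04,
       -7.49458829e-05, -6.75359325e-04, -1.57608113e-03]), 'tau': array([-6.97581545e-04, -6.00618696e+01,  6.82204105e-01, -2.99415922e+01,
        1.39086184e-02,  1.07490810e-02,  1.15676411e-05]), 'position': array([ 0.2452989 , -0.57425548,  0.19554804]), 'eef_rot': array([ 8.34542469e-01, -5.50943026e-01, -7.10963199e-04, -3.80117047e-04]), 'ft_force': array([-0.14263243, -0.49190026,  0.34268219]), 'moment': array([-0.01957546, -0.00037669,  0.04299602]), 'width': 0.08546641167551423}
scene {'vfov': 50.515787163963616, 'cx': 311.7662137260275, 'cy': 208.5629621756802, 'cam_to_world': array([[ 0.4777812 ,  0.69349339, -0.53925137, -0.32916749],
       [-0.87847317,  0.37938128, -0.29043887, -0.47536151],
       [ 0.00316444,  0.61248409,  0.79047658,  1.3381128 ],
       [ 0.        ,  0.        ,  0.        ,  1.        ]])}
top {'vfov': 50.12604026350
[... 154 characters left out ...]
],
       [-9.20607010e-01,  3.81408916e-01, -8.37255774e-02,
        -1.25233077e-01],
       [ 1.36115867e-03,  2.17544461e-01,  9.76049463e-01,
         1.43527412e+00],
       [ 0.00000000e+00,  0.00000000e+00,  0.00000000e+00,
         1.00000000e+00]])}
wrist {'vfov': 69.4234837312188, 'cx': 320.4174935648626, 'cy': 199.3135225870982, 'cam_to_world': array([[ 3.93012932e-01,  8.80506993e-01,  2.65043904e-01,
         3.12459614e-01],
       [-9.19532859e-01,  3.76457303e-01,  1.12868156e-01,
        -5.46387808e-01],
       [-3.96512828e-04, -2.88075223e-01,  9.57607701e-01,
         3.72968081e-01],
       [ 0.00000000e+00,  0.00000000e+00,  0.00000000e+00,
         1.00000000e+00]])}
```

View pics/top0.png

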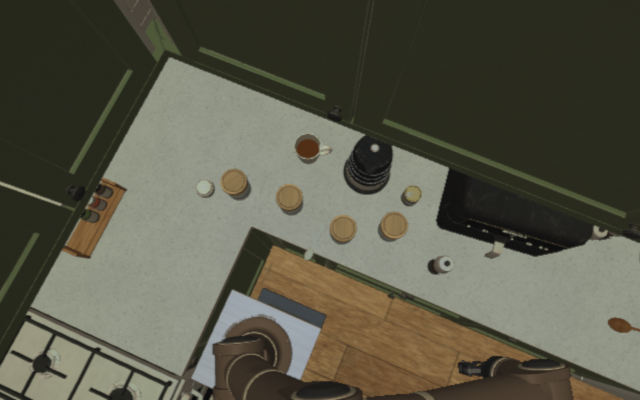

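View pics/scene0.png

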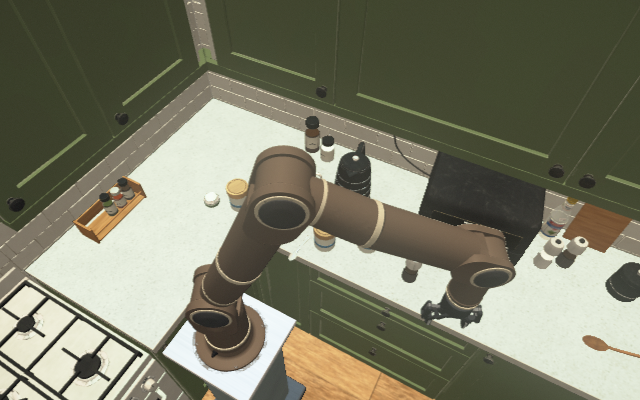

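The top view shows four pale covers near (234,182), (289,197), (343,229) and (393,225). The timer is at (205,188), the tin at (412,195), the grinder at (443,264) and the spoon end at (308,254). The kettle is at (370,165) and the toaster oven is to the right.

```bash
cat > h.py <<'E'
import numpy as np,cv2
from workcell import *
from scipy.spatial.transform import Rotation as R
def K(c,H=400):
    f=H/2/np.tan(np.radians(c['vfov'])/2); return f
def ray(c,u,v,z):
    f=K(c); T=c['cam_to_world']
    d=T[:3,:3]@np.array([(u-c['cx'])/f,-(v-c['cy'])/f,-1]); o=T[:3,3]
    return o+d*(z-o[2])/d[2]
def proj(c,p):
    f=K(c);T=c['cam_to_world'];q=T[:3,:3].T@(np.array(p)-T[:3,3])
    return c['cx']+f*q[0]/-q[2], c['cy']-f*q[1]/-q[2]
E
python3 - <<'E'
from h import *
c=calibration('top');im=cv2.imread('pics/top0.png')
print(K(c))
hsv=cv2.cvtColor(im,cv2.COLOR_BGR2HSV)
for (u,v) in [(234,182),(289,197),(343,229),(393,225),(412,195)]: print(hsv[v,u],hsv[v+16,u])
m=cv2.inRange(hsv,(8,60,80),(28,255,255)); m[240:]=0
n,l,s,ce=cv2.connectedComponentsWithStats(m)
for i in range(1,n):
    if s[i,4]>100:
        u,v=ce[i]; 
        x,y,w,h,a=s[i]; uc,vc=x+w/2-.5,y+h/2-.5
        print(s[i],ce[i],ray(c,u,v,.111).round(4),ray(c,uc,vc,.111).round(4), 'diam',(ray(c,x+w,vc,.111)-ray(c,x,vc,.111)).round(4))
for n,u,v,z in (('timer',205,188,.04),('grinder',447,264,.149),('tin',412,192,.072),('spoon',308,254,0.0),('kettle',375,148,.2),('mug',308,147,.08)): print(n,ray(c,u,v,z).round(3))
x0,y0=190,130
cv2.imwrite('pics/topz.png',cv2.resize(im[130:280,190:460],None,fx=2.9,fy=2.9,interpolation=cv2.INTER_CUBIC))
E
```

```text
427.6726239049001
[ 19 109 136] [60 13 77]
[ 19 108 135] [75 20 78]
[ 19 108 135] [ 40  21 147]
[ 19 108 135] [ 33  26 120]
[ 27  56 137] [ 38  25 153]
[295 134  25  27 464] [307.16594828 146.68103448] [0.6638 0.109  0.111 ] [0.6625 0.1091 0.111 ] diam [ 0.0319 -0.0752  0.    ]
[220 169  27  27 556] [233.26079137 181.43345324] [0.4633 0.2803 0.111 ] [0.4612 0.2803 0.111 ] diam [ 0.0338 -0.0796  0.    ]
[  69  177   56   63 1206] [ 98.539801   214.41873964] [0.2003 0.6243 0.111 ] [0.2158 0.6405 0.111 ] diam [ 0.0691 -0.1628  0.    ]
[276 184  27  26 560] [288.81785714 196.70178571] [0.4869 0.0959 0.111 ] [0.4877 0.0956 0.111 ] diam [ 0.0336 -0.0791  0.    ]
[404 185  18  17 201] [412.94029851 193.14925373] [ 0.6522 -0.2636  0.111 ] [ 0.6521 -0.2622  0.111 ] diam [ 0.0224 -0.0529  0.    ]
[380 212  28  28 615] [393.42926829 225.32357724] [ 0.5308 -0.2435  0.111 ] [ 0.5304 -0.2439  0.111 ] diam [ 0.0343 -0.0808  0.    ]
[330 215  27  25 563] [342.76376554 227.48667851] [ 0.4624 -0.0998  0.111 ] [ 0.4641 -0.0999  0.111 ] diam [ 0.033  -0.0779  0.    ]
timer [0.417 0.38  0.04 ]
grinder [ 0.476 -0.429  0.149]
tin [ 0.667 -0.264  0.072]
spoon [ 0.353 -0.025  0.   ]
kettle [ 0.712 -0.099  0.2  ]
mug [0.674 0.111 0.08 ]
```

View pics/topz.png

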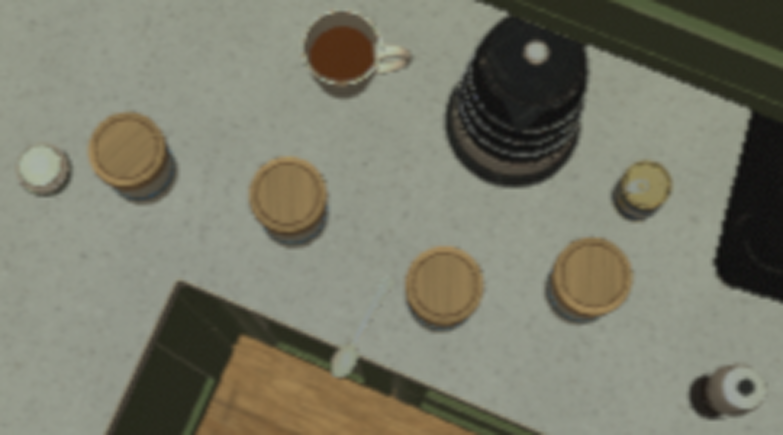

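View pics/wrist0.png

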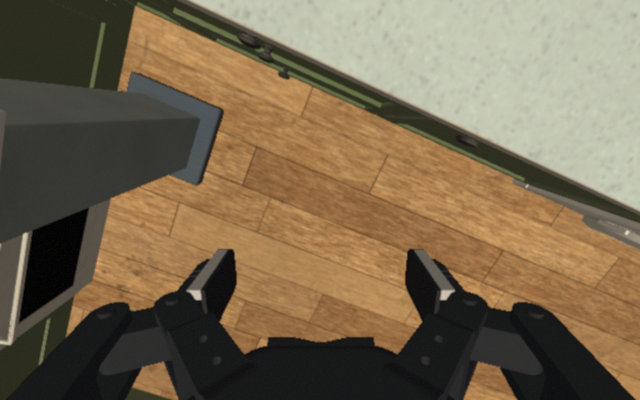

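The wrist view shows only the floor and the counter edge so far. Next I'll refine the cover centres and work out the move to cover D, the nearest one at about (0.53, -0.244).

```bash
cat >> h.py <<'E'
def inc(p):
    o=get_obs(); M=R.from_quat(o['eef_rot']).as_matrix()
    return (M.T@(np.array(p)-o['position'])*100).round(2)
E
python3 - <<'E'
from h import *
c=calibration('top')
for n,u,v in (('A',234.1,180.9),('B',289.7,196.6),('C',343.4,227.9),('D',394.1,224.8)):
    print(n,ray(c,u,v,.111).round(4))
print('oven',ray(c,440,225,0),ray(c,452,168,.2),ray(c,548,248,.0))
M=R.from_quat(get_obs()['eef_rot']).as_matrix();print(M.round(3))
D=ray(c,394.1,224.8,.111)
print(inc([D[0]-.08,D[1]-.03,.24]))
E
```

```text
A [0.4659 0.2786 0.111 ]
B [0.4883 0.0935 0.111 ]
C [ 0.462  -0.1022  0.111 ]
D [ 0.5332 -0.2448  0.111 ]
oven [ 0.61807091 -0.39876744  0.        ] [ 0.74376122 -0.33555082  0.2       ] [ 0.68606006 -0.75929627  0.        ]
[[ 0.393 -0.92  -0.001]
 [-0.92  -0.393  0.001]
 [-0.001  0.    -1.   ]]
[-19.38 -30.88  -4.4 ]
```

Request:
move_arm --increments "0 0 0 -4.4 0; 0 -2.5 -4 -4.4 0; 0 -5 -8 -4.4 0; 0 -7.5 -12 -4.4 0; 0 -10 -16 -4.4 0; 0 -12.5 -20 -4.4 0; 0 -15 -24 -4.4 0; 0 -17.2 -27.5 -4.4 0; 0 -19.4 -30.9 -4.4 0; 0 -19.4 -30.9 -4.4 0; 0 -19.4 -30.9 -4.4 0"

```text
time_s: 1.25
position: [0.4538, -0.274, 0.2402]
eef_rot: [0.835, -0.55, -0.0, 0.0]
ft_force: [0.2, -0.9, -1.3]
width: -0.0001
```

Run:
```python
from h import *
o=get_obs();c=calibration('wrist');im=camera('wrist');cv2.imwrite('pics/w1.png',im)
print(o['time_s'],o['position'],o['ft_force'],o['width'],c['cam_to_world'][:3,3])
for P in ([.4659,.2786,.111],[.4883,.0935,.111],[.462,-.1022,.111],[.5332,-.2448,.111]): print(proj(c,P))
```

```text
1.25 [ 0.45382575 -0.27402698  0.24021141] [ 0.17581889 -0.91162186 -1.29524451] -0.00012083655530848196 [ 0.52080809 -0.24576031  0.41751159]
(np.float64(-266.15267294088613), np.float64(-78.43566855720127))
(np.float64(-35.80861238154705), np.float64(-7.075461034263299))
(np.float64(167.11150954325473), np.float64(109.55300652576739))
(np.float64(324.1677973906128), np.float64(100.1482114291299))
```

View pics/w1.png

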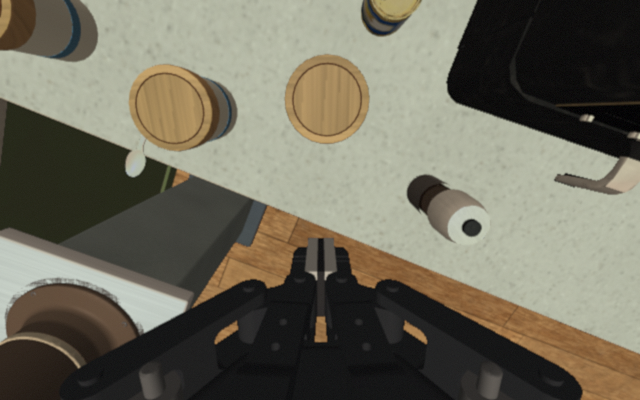

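The wrist view shows cover D's ring centred at (327,99) and cover C's ring at (169,106). The predictions were (324,100) and (167,110), so the two cameras agree within about 4 mm.

Run:
```python
from h import *
c=calibration('wrist');
D=ray(c,327,99,.111);C=ray(c,169,106,.111);print(D,C)
D=(D+[.5332,-.2448,.111])/2
M=R.from_quat(get_obs()['eef_rot']).as_matrix()
p=D+.028*M[:,1]; p[2]=.125
print(D,p,inc(p))
```

```text
[ 0.5346326  -0.24846924  0.111     ] [ 0.46578034 -0.10444489  0.111     ]
[ 0.5339163  -0.24663462  0.111     ] [ 0.5081698  -0.25763995  0.125     ] [ 0.54 -5.77 11.51]
```

Request:
move_arm --increments "0 0.2 -3 3 0; 0 0.5 -5.8 6 0; 0 0.5 -5.8 9 0; 0 0.5 -5.8 11 0; 0 0.5 -5.8 11.5 0; 0 0.5 -5.8 11.5 0; 0 0.5 -5.8 11.5 0"

```text
time_s: 2.0
position: [0.5091, -0.2579, 0.1266]
eef_rot: [0.834, -0.552, 0.001, -0.0]
ft_force: [0.3, -0.6, -0.1]
width: 0.0001
```

Request:
move_arm --increments "0 0 0 0.5 0; 0 0 0 0.8 0; 0 0 0 1.0 0; 0 0 0 1.0 0"

```text
time_s: 2.4
position: [0.5086, -0.2567, 0.1153]
eef_rot: [0.835, -0.551, -0.0, 0.0]
ft_force: [-0.3, -0.1, -0.3]
width: -0.0003
```

Request:
move_arm --increments "0 0 0 0.1 0; 0 0 0 0.1 0; 0 0 0 0.1 0"

```text
time_s: 2.7
position: [0.5088, -0.2567, 0.1144]
eef_rot: [0.835, -0.551, 0.0, 0.0]
ft_force: [0.2, 0.2, 1.5]
width: 0.0001
```

Request:
move_arm --increments "0 0 0 0.1 0; 0 0 0 0.1 0; 0 0 0 0.1 0"

```text
time_s: 3.0
position: [0.5087, -0.2567, 0.1134]
eef_rot: [0.835, -0.551, -0.0, 0.0]
ft_force: [0.6, -0.3, -0.6]
width: 0.0004
```

Request:
move_arm --increments "0 0 0 0.1 0; 0 0 0 0.1 0; 0 0 0 0.1 0"

```text
time_s: 3.3
position: [0.5088, -0.2567, 0.1123]
eef_rot: [0.835, -0.551, -0.0, 0.0]
ft_force: [0.0, -0.5, 0.5]
width: 0.0001
```

Request:
move_arm --increments "0 0 0 0.1 0; 0 0 0 0.1 0; 0 0 0 0.1 0"

```text
time_s: 3.6
position: [0.5088, -0.2568, 0.1114]
eef_rot: [0.835, -0.551, 0.0, 0.0]
ft_force: [0.3, -1.0, 0.1]
width: 0.0001
```

Request:
move_arm --increments "0 0 0 0.1 0; 0 0 0 0.1 0; 0 0 0 0.1 0"

```text
time_s: 3.9
position: [0.5088, -0.2567, 0.1104]
eef_rot: [0.835, -0.551, -0.0, 0.0]
ft_force: [0.5, -0.3, 0.5]
width: -0.0001
```

Request:
move_arm --increments "0 0 0 0.1 0; 0 0 0 0.1 0; 0 0 0 0.1 0"

```text
time_s: 4.2
position: [0.5088, -0.2567, 0.1094]
eef_rot: [0.835, -0.551, -0.0, 0.0]
ft_force: [0.5, 0.9, 1.5]
width: -0.0
```

Request:
move_arm --increments "0 0 0 0.1 0; 0 0 0 0.1 0; 0 0 0 0.1 0"

```text
time_s: 4.5
position: [0.5088, -0.2567, 0.1084]
eef_rot: [0.835, -0.551, -0.0, 0.0]
ft_force: [0.6, -0.3, -0.4]
width: 0.0001
```

Request:
move_arm --increments "0 0 0 0.1 0; 0 0 0 0.1 0; 0 0 0 0.1 0"

```text
time_s: 4.8
position: [0.5087, -0.2567, 0.1073]
eef_rot: [0.835, -0.551, -0.0, 0.0]
ft_force: [-0.7, 0.7, 0.5]
width: -0.0001
```

Run:
```python
from h import *
o=get_obs();c=calibration('wrist');im=camera('wrist');cv2.imwrite('pics/w2.png',im)
print(o['position'],o['ft_force'],o['moment'])
```

```text
[ 0.5087346  -0.25672011  0.10734433] [-0.67323681  0.72412495  0.5213277 ] [-0.01088473  0.01040335 -0.03274104]
```

View pics/w2.png

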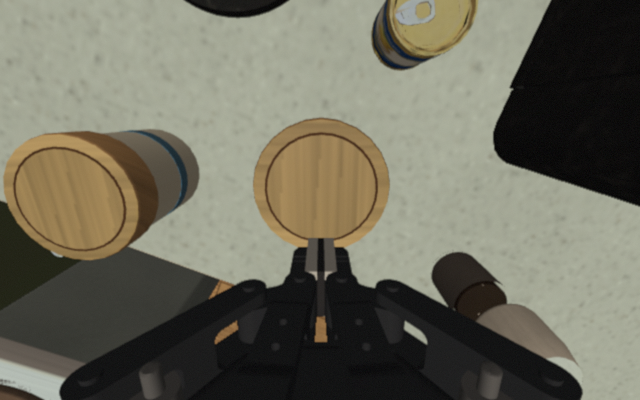

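The cover is centred at about (321,185) with its near edge at row 248. The fingertips end at row 238, so they seem to overlap the cover only slightly.

Run:
```python
from h import *
c=calibration('wrist');o=get_obs();M=R.from_quat(o['eef_rot']).as_matrix();p=o['position']
print('tcp',proj(c,p),[proj(c,p+M@np.array(d)) for d in ([0,-.011,0],[0,.011,0],[.01,0,0],[0,-.011,-.02])])
for z in (.108,.111,.114):
  Cn=ray(c,321,185,z);print(z,Cn,(M.T@(p-Cn)*1000).round(1), 'edge',(M.T@(ray(c,321,248,z)-p)*1000).round(1),(M.T@(ray(c,321,118,z)-p)*1000).round(1),(M.T@(ray(c,253,185,z)-ray(c,389,185,z))*1000).round(1))
cv2.imwrite('pics/w2z.png',cv2.resize(cv2.imread('pics/w2.png')[160:330,240:400],None,fx=3.5,fy=3.5,interpolation=cv2.INTER_CUBIC))
```

```text
tcp (np.float64(319.42599933988345), np.float64(227.37091836685605)) [(np.float64(319.41137871930175), np.float64(211.63363845661684)), (np.float64(319.4401423780325), np.float64(242.59414017799497)), (np.float64(334.5587829684149), np.float64(227.36633016367995)), (np.float64(319.33473466188093), np.float64(222.90498318745895))]
0.108 [ 0.53578657 -0.24629992  0.108     ] [-1.  29.   0.6] edge [ 1.  14.7 -0.6] [  1.  -69.6  -0.6] [-85.7  -0.    0. ]
0.111 [ 0.53646553 -0.24599949  0.111     ] [-1.  29.7  3.6] edge [ 1.  13.2 -3.6] [  1.  -69.6  -3.6] [-84.2  -0.    0. ]
0.114 [ 0.5371445  -0.24569906  0.114     ] [-1.  30.4  6.6] edge [ 1.  11.7 -6.6] [  1.  -69.7  -6.6] [-82.7  -0.    0. ]
```

View pics/w2z.png

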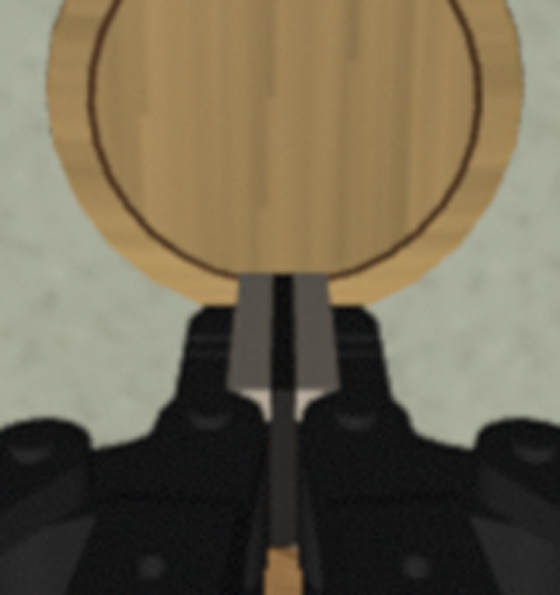

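The visible fingertips sit higher in the picture than the reported TCP should project, so I'll check this from the other cameras.

Run:
```python
from h import *
o=get_obs();p=o['position']
for n in ('scene','top'):
    c=calibration(n);im=camera(n);u,v=proj(c,p);print(n,u,v,[proj(c,p+np.array([0,0,h])) for h in (.04,.19)])
    u,v=int(u),int(v);y0,x0=max(0,v-75),max(0,u-100)
    k=im[y0:y0+150,x0:x0+200];k=cv2.resize(k,None,fx=4,fy=4,interpolation=cv2.INTER_CUBIC)
    cv2.circle(k,((u-x0)*4,(v-y0)*4),3,(0,0,255),-1)
    cv2.imwrite(f'pics/{n}2.png',k)
```

```text
scene 369.9875120951665 234.1356935637137 [(np.float64(371.2881859256375), np.float64(227.56084236972063)), (np.float64(376.7132040779097), np.float64(200.13760509048265))]
top 394.6813593000283 233.55056426532298 [(np.float64(396.8494416852382), np.float64(231.62482589287026)), (np.float64(406.28677885394904), np.float64(223.24237583306729))]
```

View pics/scene2.png

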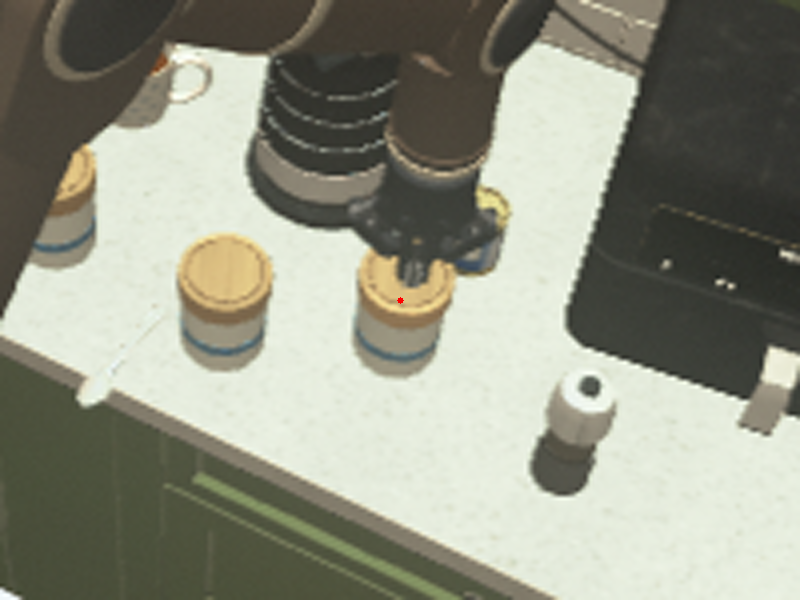

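View pics/top2.png

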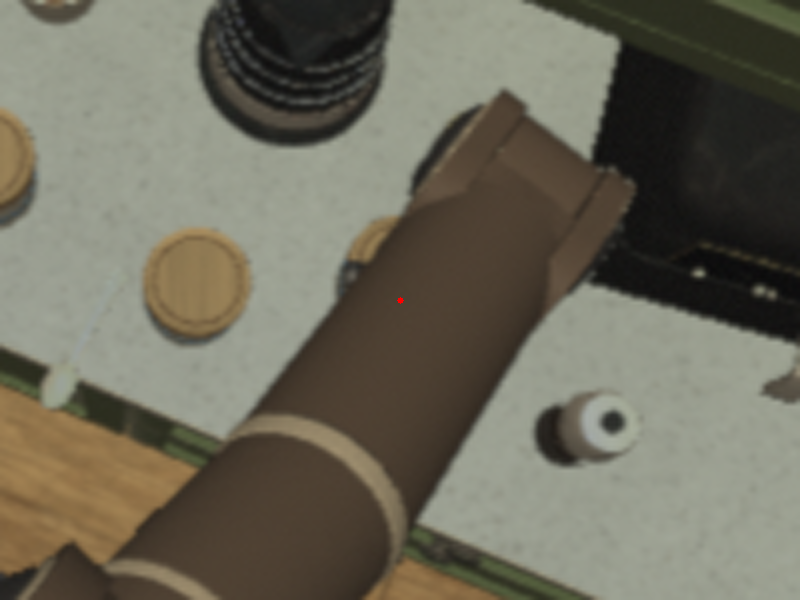

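Both the scene and wrist views show the fingertips well above the reported TCP. I'll triangulate the tip.

Run:
```python
from h import *
o=get_obs();p=o['position'];M=R.from_quat(o['eef_rot']).as_matrix()
w=calibration('wrist');s=calibration('scene')
x0,y0=269,159
a0=w['cam_to_world'][:3,3];a=ray(w,320,238,0)-a0
b0=s['cam_to_world'][:3,3];b=ray(s,x0+412/4,y0+284/4,0)-b0
t=np.linalg.lstsq(np.c_[a,-b],b0-a0,rcond=None)[0]
P=a0+t[0]*a;Q=b0+t[1]*b;print(P,Q,(M.T@(P-p)*1000).round(1),(M.T@(Q-p)*1000).round(1))
```

```text
[ 0.51130583 -0.25608902  0.12999095] [ 0.51252917 -0.25991605  0.1301608 ] [  0.4  -2.6 -22.6] [  4.4  -2.2 -22.8]
```

Triangulation puts the visible tip about 22 mm above the reported TCP, and the force agrees (no contact). I'll keep descending in small steps and watch the force.

Request:
move_arm --increments "0 0 0 0.1 0; 0 0 0 0.2 0; 0 0 0 0.2 0"

```text
time_s: 5.25
position: [0.5087, -0.2567, 0.1052]
eef_rot: [0.835, -0.551, -0.0, 0.0]
ft_force: [0.1, 0.1, 0.2]
width: -0.0001
```

Request:
move_arm --increments "0 0 0 0.1 0; 0 0 0 0.2 0; 0 0 0 0.2 0"

```text
time_s: 5.55
position: [0.5087, -0.2567, 0.1032]
eef_rot: [0.835, -0.551, -0.0, 0.0]
ft_force: [-0.0, 0.4, 0.8]
width: -0.0003
```

Request:
move_arm --increments "0 0 0 0.1 0; 0 0 0 0.2 0; 0 0 0 0.2 0"

```text
time_s: 5.85
position: [0.5087, -0.2567, 0.1012]
eef_rot: [0.835, -0.551, -0.0, 0.0]
ft_force: [0.9, 0.1, -0.6]
width: 0.0001
```

Request:
move_arm --increments "0 0 0 0.1 0; 0 0 0 0.2 0; 0 0 0 0.2 0"

```text
time_s: 6.15
position: [0.5087, -0.2567, 0.0992]
eef_rot: [0.835, -0.551, -0.0, 0.0]
ft_force: [-0.4, -0.1, -0.8]
width: 0.0
```

Request:
move_arm --increments "0 0 0 0.1 0; 0 0 0 0.2 0; 0 0 0 0.2 0"

```text
time_s: 6.45
position: [0.5087, -0.2567, 0.0972]
eef_rot: [0.835, -0.551, -0.0, 0.0]
ft_force: [-1.2, 0.3, -0.5]
width: -0.0003
```

Run:
```python
from h import *
im=camera('wrist');cv2.imwrite('pics/w3z.png',cv2.resize(im[80:330,200:440],None,fx=2.4,fy=2.4,interpolation=cv2.INTER_CUBIC))
```

```text
(no output)
```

View pics/w3z.png

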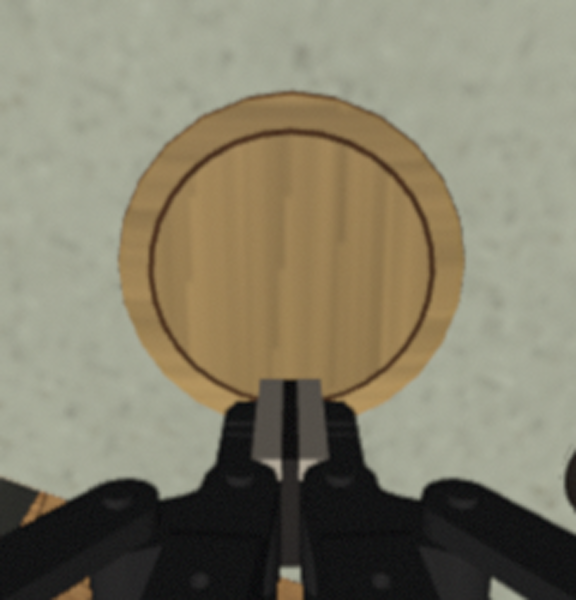

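Cover D is still level and untouched, with the fingertips on its near edge. I'll continue down.

Request:
move_arm --increments "0 0 0 0.1 0; 0 0 0 0.2 0; 0 0 0 0.2 0"

```text
time_s: 6.8
position: [0.5087, -0.2567, 0.0952]
eef_rot: [0.835, -0.551, -0.0, 0.0]
ft_force: [0.1, -0.1, 0.0]
width: 0.0001
```

Request:
move_arm --increments "0 0 0 0.1 0; 0 0 0 0.2 0; 0 0 0 0.2 0"

```text
time_s: 7.1
position: [0.5087, -0.2567, 0.0932]
eef_rot: [0.835, -0.551, -0.0, 0.0]
ft_force: [0.4, -0.9, 0.5]
width: 0.0001
```

Request:
move_arm --increments "0 0 0 0.1 0; 0 0 0 0.1 0"

```text
time_s: 7.3
position: [0.5087, -0.2567, 0.0923]
eef_rot: [0.835, -0.551, -0.0, 0.0]
ft_force: [-0.2, 0.5, -0.1]
width: -0.0002
```

Request:
move_arm --increments "0 0 0 0.1 0; 0 0 0 0.1 0"

```text
time_s: 7.5
position: [0.5087, -0.2567, 0.0913]
eef_rot: [0.835, -0.551, -0.0, 0.0]
ft_force: [0.3, -0.4, -0.3]
width: 0.0001
```

Request:
move_arm --increments "0 0 0 0.1 0; 0 0 0 0.1 0"

```text
time_s: 7.7
position: [0.5087, -0.2568, 0.0903]
eef_rot: [0.835, -0.551, -0.0, 0.0]
ft_force: [-0.2, 0.6, -1.0]
width: -0.0003
```

Request:
move_arm --increments "0 0 0 0.1 0; 0 0 0 0.1 0"

```text
time_s: 7.9
position: [0.5087, -0.2567, 0.0893]
eef_rot: [0.835, -0.551, -0.0, 0.0]
ft_force: [0.6, -0.3, -0.7]
width: -0.0
```

Request:
move_arm --increments "0 0 0 0.1 0; 0 0 0 0.1 0"

```text
time_s: 8.1
position: [0.5087, -0.2567, 0.0883]
eef_rot: [0.835, -0.551, -0.0, 0.0]
ft_force: [-0.0, -0.9, -0.5]
width: -0.0002
```

Request:
move_arm --increments "0 0 0 0.1 0; 0 0 0 0.1 0"

```text
time_s: 8.3
position: [0.5087, -0.2567, 0.0873]
eef_rot: [0.835, -0.551, -0.0, 0.0]
ft_force: [-0.3, 0.8, 0.2]
width: 0.0001
```

Request:
move_arm --increments "0 0 0 0.1 0; 0 0 0 0.1 0"

```text
time_s: 8.5
position: [0.5087, -0.2567, 0.0862]
eef_rot: [0.835, -0.551, -0.0, 0.0]
ft_force: [0.5, -0.5, -0.6]
width: -0.0002
```

Request:
move_arm --increments "0 0 0 0.1 0; 0 0 0 0.1 0"

```text
time_s: 8.7
position: [0.5087, -0.2567, 0.0852]
eef_rot: [0.835, -0.551, -0.0, 0.0]
ft_force: [0.2, 0.1, 0.0]
width: 0.0
```

Request:
move_arm --increments "0 0 0 0.1 0; 0 0 0 0.1 0"

```text
time_s: 8.9
position: [0.5087, -0.2567, 0.0843]
eef_rot: [0.835, -0.551, -0.0, 0.0]
ft_force: [-0.5, -0.0, -1.0]
width: -0.0002
```

Run:
```python
from h import *
im=camera('wrist');cv2.imwrite('pics/w4.png',im)
im=camera('scene');cv2.imwrite('pics/s4z.png',cv2.resize(im[170:280,310:460],None,fx=5,fy=5,interpolation=cv2.INTER_CUBIC))
```

```text
(no output)
```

View pics/w4.png

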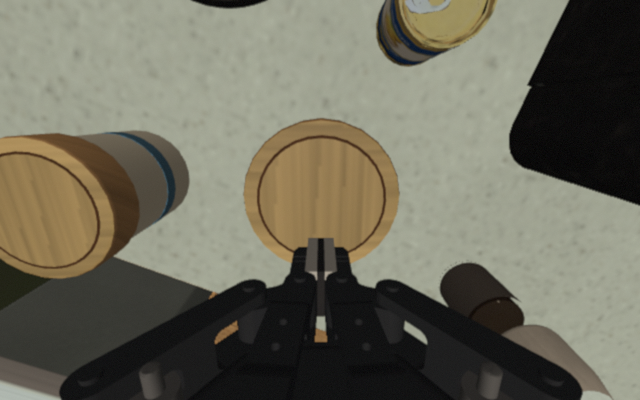

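View pics/s4z.png

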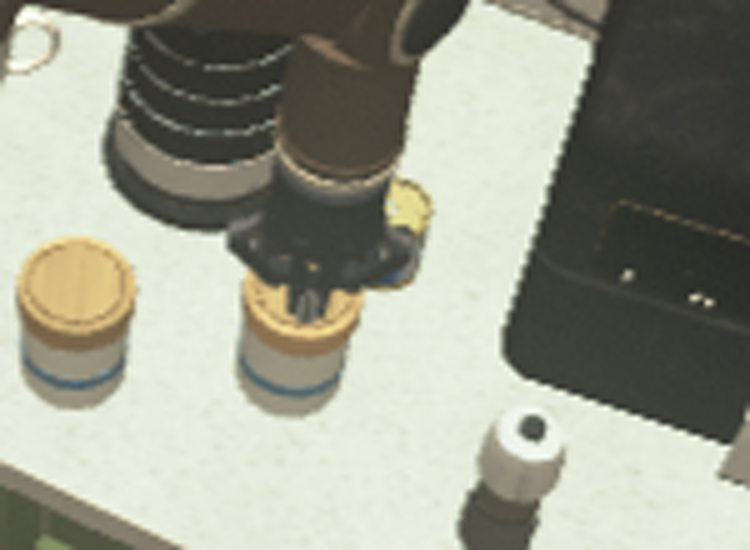

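The cover is still level (153 px across, as the lower camera height predicts) and there is no contact yet. The tips look within about 10 mm of it, so I'll keep stepping.

Request:
move_arm --increments "0 0 0 0.1 0; 0 0 0 0.1 0"

```text
time_s: 9.2
position: [0.5087, -0.2567, 0.0833]
eef_rot: [0.835, -0.551, -0.0, 0.0]
ft_force: [0.1, 0.1, 0.4]
width: 0.0002
```

Request:
move_arm --increments "0 0 0 0.1 0; 0 0 0 0.1 0"

```text
time_s: 9.4
position: [0.5087, -0.2567, 0.0823]
eef_rot: [0.835, -0.551, -0.0, 0.0]
ft_force: [-0.5, -0.7, 0.3]
width: -0.0001
```

Request:
move_arm --increments "0 0 0 0.1 0; 0 0 0 0.1 0"

```text
time_s: 9.6
position: [0.5087, -0.2567, 0.0812]
eef_rot: [0.835, -0.551, -0.0, 0.0]
ft_force: [0.2, 0.0, -0.5]
width: 0.0001
```

Request:
move_arm --increments "0 0 0 0.1 0; 0 0 0 0.1 0"

```text
time_s: 9.8
position: [0.5087, -0.2567, 0.0802]
eef_rot: [0.835, -0.551, -0.0, 0.0]
ft_force: [0.0, -0.2, 0.3]
width: -0.0002
```

Request:
move_arm --increments "0 0 0 0.1 0; 0 0 0 0.1 0"

```text
time_s: 10.0
position: [0.5087, -0.2567, 0.0793]
eef_rot: [0.835, -0.551, -0.0, 0.0]
ft_force: [-0.3, 0.3, 0.6]
width: -0.0001
```

Request:
move_arm --increments "0 0 0 0.1 0; 0 0 0 0.1 0"

```text
time_s: 10.2
position: [0.5087, -0.2567, 0.0782]
eef_rot: [0.835, -0.551, -0.0, 0.0]
ft_force: [0.4, -0.4, -0.1]
width: 0.0003
```

Request:
move_arm --increments "0 0 0 0.1 0; 0 0 0 0.1 0"

```text
time_s: 10.4
position: [0.5087, -0.2567, 0.0773]
eef_rot: [0.835, -0.551, -0.0, 0.0]
ft_force: [0.6, 0.3, 0.1]
width: 0.0001
```

Request:
move_arm --increments "0 0 0 0.1 0; 0 0 0 0.1 0"

```text
time_s: 10.6
position: [0.5086, -0.2569, 0.0763]
eef_rot: [0.835, -0.551, -0.0, 0.0]
ft_force: [-0.8, -0.3, 1.4]
width: -0.0004
```

Request:
move_arm --increments "0 0 0 0.05 0; 0 0 0 0.05 0"

```text
time_s: 10.8
position: [0.5085, -0.257, 0.0759]
eef_rot: [0.834, -0.551, -0.0, 0.0]
ft_force: [-1.4, -0.3, 1.9]
width: 0.0003
```

Request:
move_arm --increments "0 0 0 0.05 0; 0 0 0 0.05 0"

```text
time_s: 11.0
position: [0.5084, -0.257, 0.0754]
eef_rot: [0.834, -0.551, -0.0, 0.0]
ft_force: [-3.4, -1.5, 3.3]
width: 0.0002
```

Run:
```python
from h import *
o=get_obs();print(o['ft_force'],o['moment'],o['position'])
c=calibration('wrist');im=camera('wrist');cv2.imwrite('pics/w5.png',im)
cv2.imwrite('pics/w5z.png',cv2.resize(im[80:330,200:440],None,fx=2.4,fy=2.4,interpolation=cv2.INTER_CUBIC))
im=camera('scene');cv2.imwrite('pics/s5z.png',cv2.resize(im[170:280,310:460],None,fx=5,fy=5,interpolation=cv2.INTER_CUBIC))
```

```text
[-3.44637466 -1.51142968  3.30203884] [-0.21176059  0.60265775 -0.00461783] [ 0.50838419 -0.25698975  0.07536457]
```

View pics/w5z.png

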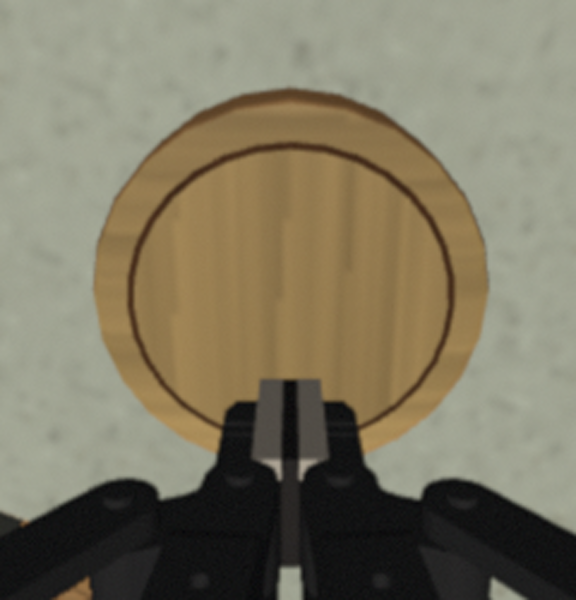

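View pics/s5z.png

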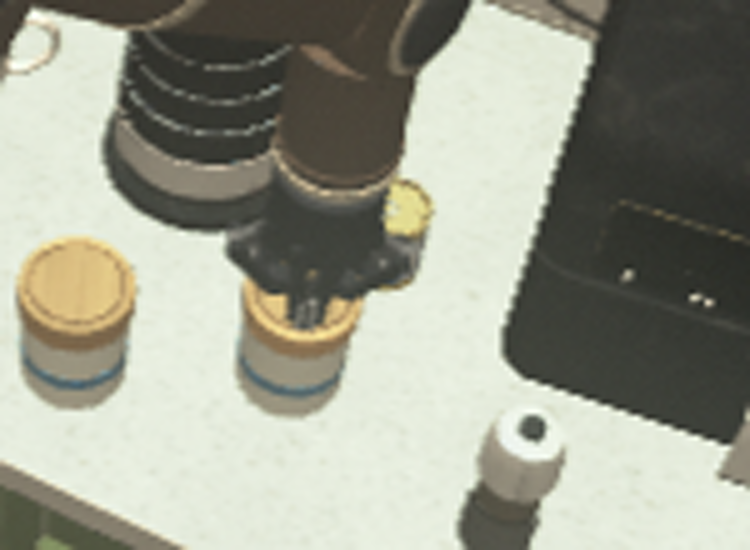

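In this view the far side of cover D shows as a dark rim (crop rows 88–103), which was hidden before contact. Together with the outward lateral force this suggests it tilts. I'll lift off and see whether it springs level.

Request:
move_arm --increments "0 0 0 -0.4 0; 0 0 0 -0.8 0; 0 0 0 -0.8 0"

```text
time_s: 11.4
position: [0.5097, -0.2566, 0.0841]
eef_rot: [0.835, -0.551, 0.001, -0.0]
ft_force: [0.1, 0.2, 0.8]
width: -0.0002
```

Run:
```python
from h import *
o=get_obs();print(o['ft_force'],o['position'])
c=calibration('wrist');im=camera('wrist');cv2.imwrite('pics/w6.png',im)
ims=[cv2.resize(i[80:330,220:430],None,fx=1.8,fy=1.8,interpolation=cv2.INTER_CUBIC) for i in (cv2.imread('pics/w5.png'),im)]
cv2.imwrite('pics/w56.png',np.hstack(ims))
```

```text
[0.13121695 0.22954017 0.81092472] [ 0.50968747 -0.25659503  0.0841492 ]
```

View pics/w56.png

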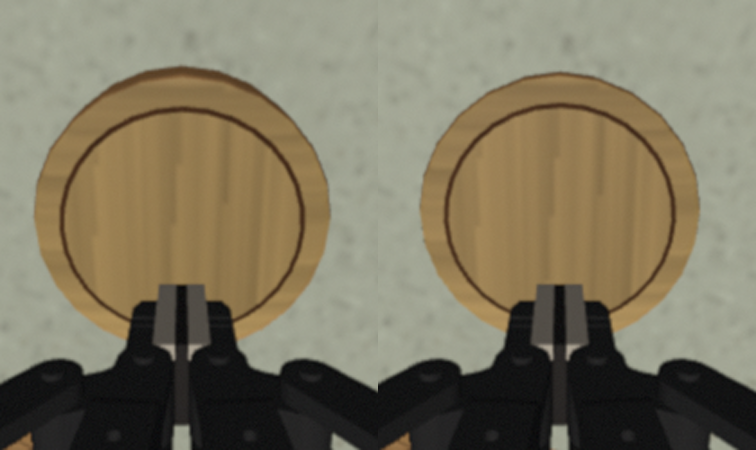

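The left crop (pressed at about 3 N) shows the cover tilted with its far side visible. The right crop (released) shows it level again. Cover D rocks and springs back, so it's the loose one. Next I'll go over its middle.

Run:
```python
from h import *
c=calibration('wrist');o=get_obs();M=R.from_quat(o['eef_rot']).as_matrix();p=o['position']
print(ray(c,320.8,193.6,.111))
for y in (-.011,-.006,-.003,0,.005): print(y,proj(c,p+M@np.array([0,y,-.032])))
print(inc([.5365,-.246,.088]))
```

```text
[ 0.53795642 -0.24526826  0.111     ]
-0.011 (np.float64(319.313664624191), np.float64(230.96866093976666))
-0.006 (np.float64(319.32245138443704), np.float64(239.40920675970696))
-0.003 (np.float64(319.32764716300034), np.float64(244.40026214367566))
0 (np.float64(319.3327868653269), np.float64(249.33745079727768))
0.005 (np.float64(319.3412308657098), np.float64(257.44874211954095))
[ 0.09 -2.91 -0.41]
```

Request:
move_arm --increments "0 0 -0.5 -0.4 0; 0 0.1 -1.8 -0.4 0; 0 0.1 -2.9 -0.4 0; 0 0.1 -2.9 -0.1 0; 0 0.1 -2.9 0.1 0; 0 0.1 -2.9 0.1 0"

```text
time_s: 12.05
position: [0.5351, -0.2462, 0.0816]
eef_rot: [0.835, -0.551, -0.001, 0.0]
ft_force: [0.2, -0.1, -0.3]
width: 0.0002
```

Request:
move_arm --increments "0 0 0 0.2 0; 0 0 0 0.3 0; 0 0 0 0.3 0"

```text
time_s: 12.35
position: [0.5355, -0.2464, 0.0792]
eef_rot: [0.834, -0.551, -0.0, 0.0]
ft_force: [-0.8, 0.3, 0.2]
width: 0.0
```

Request:
move_arm --increments "0 0 0 0.1 0; 0 0 0 0.1 0"

```text
time_s: 12.55
position: [0.5358, -0.2463, 0.0783]
eef_rot: [0.835, -0.551, -0.0, 0.0]
ft_force: [-0.9, -0.0, 0.2]
width: -0.0
```

Request:
move_arm --increments "0 0 0 0.1 0; 0 0 0 0.1 0"

```text
time_s: 12.75
position: [0.5358, -0.2463, 0.0773]
eef_rot: [0.835, -0.551, -0.0, 0.0]
ft_force: [-0.5, 0.8, 0.8]
width: -0.0002
```

Request:
move_arm --increments "0 0 0 0.1 0; 0 0 0 0.1 0"

```text
time_s: 12.95
position: [0.5361, -0.2464, 0.0771]
eef_rot: [0.835, -0.551, 0.0, 0.0]
ft_force: [-1.2, -0.8, 5.7]
width: -0.0003
```

Request:
move_arm --increments "0 0 0 0.1 0; 0 0 0 0.1 0"

```text
time_s: 13.15
position: [0.5362, -0.2464, 0.0764]
eef_rot: [0.835, -0.551, 0.0, -0.0]
ft_force: [-1.1, 0.6, 7.1]
width: 0.0003
```

Request:
move_arm --increments "0 0 0 0.1 0; 0 0 0 0.1 0"

```text
time_s: 13.35
position: [0.5362, -0.2465, 0.0755]
eef_rot: [0.835, -0.551, 0.001, -0.0]
ft_force: [-2.4, 1.1, 7.1]
width: 0.0002
```

Request:
move_arm --increments "0 0 0 0.1 0; 0 0 0 0.1 0"

```text
time_s: 13.55
position: [0.5362, -0.2464, 0.0745]
eef_rot: [0.835, -0.551, 0.001, -0.0]
ft_force: [-2.6, 0.4, 8.1]
width: -0.0003
```

Request:
move_arm --increments "0 0 0 0.1 0; 0 0 0 0.1 0"

```text
time_s: 13.75
position: [0.5362, -0.2464, 0.0735]
eef_rot: [0.835, -0.551, 0.001, -0.0]
ft_force: [-1.7, 0.5, 8.1]
width: -0.0
```

Request:
move_arm --increments "0 0 0 0.1 0; 0 0 0 0.1 0"

```text
time_s: 13.95
position: [0.5362, -0.2464, 0.0725]
eef_rot: [0.835, -0.551, 0.001, -0.0]
ft_force: [-2.9, 0.6, 8.9]
width: 0.0
```

It's sliding down at a steady 8 N or so, as expected, so I'll continue.

Request:
move_arm --increments "0 0 0 0.1 0; 0 0 0 0.1 0"

```text
time_s: 14.15
position: [0.5362, -0.2465, 0.0715]
eef_rot: [0.835, -0.551, 0.001, 0.0]
ft_force: [-1.9, -0.5, 8.0]
width: 0.0003
```

Request:
move_arm --increments "0 0 0 0.1 0; 0 0 0 0.1 0"

```text
time_s: 14.35
position: [0.5362, -0.2464, 0.0705]
eef_rot: [0.835, -0.551, 0.001, -0.0]
ft_force: [-2.0, 1.5, 8.8]
width: 0.0
```

Request:
move_arm --increments "0 0 0 0.1 0; 0 0 0 0.1 0"

```text
time_s: 14.55
position: [0.5361, -0.2464, 0.0695]
eef_rot: [0.835, -0.551, 0.0, 0.0]
ft_force: [-3.0, 0.5, 8.5]
width: 0.0003
```

Request:
move_arm --increments "0 0 0 0.1 0; 0 0 0 0.1 0"

```text
time_s: 14.75
position: [0.536, -0.2464, 0.0689]
eef_rot: [0.835, -0.551, 0.0, 0.0]
ft_force: [-4.8, 1.9, 13.2]
width: 0.0002
```

Request:
move_arm --increments "0 0 0 0.05 0; 0 0 0 0.05 0"

```text
time_s: 14.95
position: [0.5361, -0.2464, 0.0689]
eef_rot: [0.835, -0.551, 0.001, 0.0]
ft_force: [-5.4, 1.9, 17.0]
width: -0.0002
```

Request:
move_arm --increments "0 0 0 0.05 0; 0 0 0 0.05 0; 0 0 0 0.05 0"

```text
time_s: 15.25
position: [0.5361, -0.2464, 0.0688]
eef_rot: [0.835, -0.551, 0.001, 0.0]
ft_force: [-6.6, 2.2, 20.4]
width: -0.0002
```

The cover is down about 8.4 mm and firm: no movement between 13 and 20 N. I'll lift and re-test near the edge. Contact there should now come at TCP z of about 0.069.

Request:
move_arm --increments "0 0 0 -0.5 0; 0 0 0 -1.2 0; 0 0 1 -1.2 0; 0 0 2.5 -1.2 0; 0 0 2.7 -1.2 0; 0 0 2.7 -1.0 0; 0 0 2.7 -0.8 0; 0 0 2.7 -0.6 0; 0 0 2.7 -0.5 0; 0 0 2.7 -0.5 0"

```text
time_s: 16.25
position: [0.5111, -0.2566, 0.071]
eef_rot: [0.835, -0.551, -0.0, -0.0]
ft_force: [-0.0, -0.4, -0.7]
width: -0.0001
```

Request:
move_arm --increments "0 0 0 0.1 0; 0 0 0 0.2 0; 0 0 0 0.2 0"

```text
time_s: 16.55
position: [0.511, -0.2568, 0.0692]
eef_rot: [0.835, -0.551, -0.0, 0.0]
ft_force: [-0.4, -0.5, -0.3]
width: -0.0001
```

Request:
move_arm --increments "0 0 0 0.1 0; 0 0 0 0.1 0"

```text
time_s: 16.75
position: [0.5111, -0.257, 0.069]
eef_rot: [0.835, -0.551, 0.0, 0.0]
ft_force: [-1.0, 0.5, 6.1]
width: 0.0
```

Run:
```python
from h import *
o=get_obs();print(o['ft_force'],o['position'])
im=camera('wrist');cv2.imwrite('pics/w7.png',im)
cv2.imwrite('pics/w7z.png',cv2.resize(im[80:330,220:430],None,fx=2.2,fy=2.2,interpolation=cv2.INTER_CUBIC))
```

```text
[-0.95975816  0.51445686  6.07172424] [ 0.51107508 -0.25697368  0.06895408]
```

View pics/w7z.png

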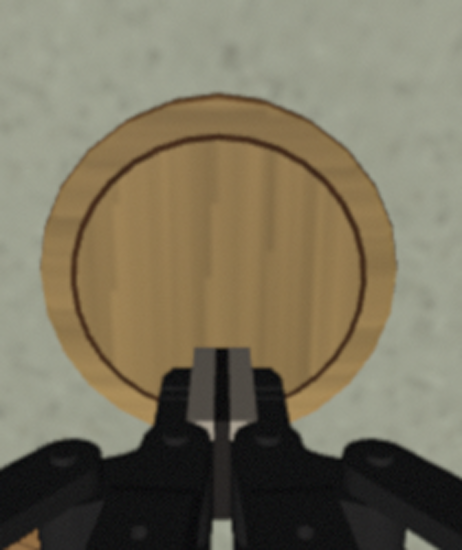

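Request:
move_arm --increments "0 0 0 -0.5 0; 0 0 0 -1.5 0; 0 0 0 -4 0; 0 0 0 -8 0; 0 0 5 -12 0; 0 0 9 -14 0; 0 0 9 -14 0; 0 0 9 -14 0; 0 0 9 -14 0"

```text
time_s: 17.7
position: [0.4289, -0.2916, 0.2084]
eef_rot: [0.835, -0.551, 0.0, -0.0]
ft_force: [0.5, 0.2, 0.1]
width: -0.0003
```

Run:
```python
from h import *
o=get_obs();print(o['time_s'],o['ft_force'],o['position'])
for n in ('wrist','scene'):
    cv2.imwrite(f'pics/{n}8.png',camera(n))
```

```text
17.7 [0.509163  0.1823804 0.0781976] [ 0.4289447  -0.29161974  0.20843781]
```

View pics/wrist8.png

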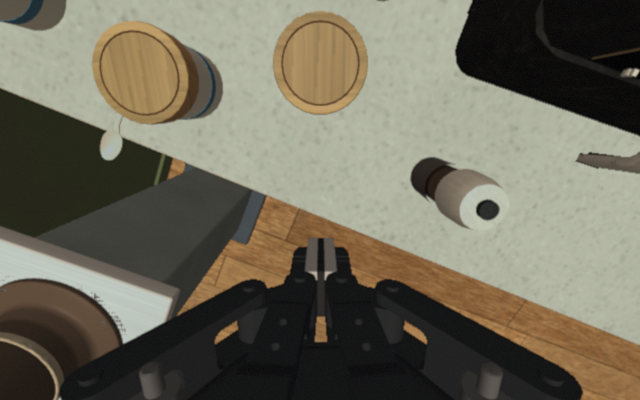

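View pics/scene8.png

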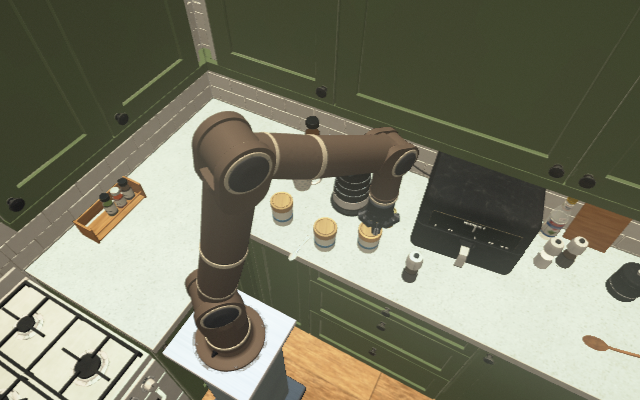

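Pressed at the edge with 6 N, the cover stayed level with no far side showing. The hand is now clear and nothing else has moved. I'll check the jar's position, then hand in.

Run:
```python
from h import *
c=calibration('wrist');print(ray(c,321,63,.103),ray(c,321,63,.111))
finish_job()
```

```text
[ 0.53517326 -0.24671683  0.103     ] [ 0.53406596 -0.24717901  0.111     ]
the job is handed in; nothing more can be done
```

I found the loose cover, pressed it fully home and handed the job in at about 17.7 s with the hand clear. It was the jar at about (0.535, -0.246), the one nearest the tin. It was the first one I pressed, so I did not touch the other three.

- **Finding it:** pressed near its edge with about 3 N, the cover tilted and its far side came into view. When I let go, it sprang level.
- **Pressing it home:** pressed at the middle, it slid down about 8.4 mm at roughly 7–9 N. It then held firm with no further movement from 13 to 20 N (about 21.5 N with the sideways part), well under the 45 N limit.
- **Checks after:** pressed near the edge again with 6 N, it gave only about 0.2 mm and stayed level. The jar's measured position agrees with the start within about 3 mm, which is the accuracy of the measurement. The last pictures show the hand clear and the visible bystanders (grinder, spoon) where they were; the tin and timer were out of view or hidden.

**Disagreement:** with the gripper shut, the visible fingertips were about 32 mm above the reported tool point. I therefore found each contact by force and pictures, not by the reported height, and the finger positions on the cover are only good to a few mm. A sideways force of up to about 7 N also appeared during the final press.

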